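# Hold a viewer's amber cover half open

### The job

I want to pick colonies from the dish under the amber cover of the blue-light viewer while still looking through the cover, and its worn hinge no longer keeps it up. Take the timer that was left lying on the cover and set it down gently on bare bench beside the viewer, display up and let go; only then lift the cover by the steel bar on its front edge to 40 degrees from closed, without letting it drop, and keep holding it there: you finish while still holding the cover. Leave the dish and everything else on the bench where it is.

Things in the scene. Friction and masses are not known exactly. Their poses are not given: they have to be found in the camera images.
- cover (a joint): hinge of the amber cover, rad: 0 = closed and lying level on the housing's rim, grows as the front edge rises; 40 degrees = 0.698; stop at 1.45. No spring, almost no friction: it falls shut from every angle when let go. The cover with its bar weighs about 0.35 kg (0.28 to 0.5); lifting it at the bar takes about 1 to 3 N
- handle (a point): middle of the cover's steel bar handle: a round bar 10 mm thick and 110 mm long, parallel to the hinge, carried by an 8 mm rod at each end. Its centre line lies 42 mm in front of the cover sheet's front edge (37 mm clear gap for a finger), 264 mm from the hinge line, 76 mm above the bench when closed; below it there is only the bench. The point turns with the cover: y along the bar, -x away from the hinge, z normal to the cover; when closed its rotation is the viewer's
- cover_hinge (a point): middle of the hinge line, 74 mm above the bench at the viewer's far side; y along the hinge line; it turns with the cover (a positive turn about y lifts the front)
- viewer: fixed blue-light viewer: low white housing, 215 mm deep (x), 250 mm wide (y), 70 mm high; origin under its centre on the bench, front with the controls towards -x (the robot). The closed amber cover is a 4 mm sheet 246 mm wide that lies on it, upper face 74 mm above the bench, front edge level with the housing's front.
- timer_center (a point): centre, half-way up, of the white bench timer that lies face up on the cover: 64 mm (x) by 60 mm (y), 20 mm thick (its sides are straight for 18 mm), 0.08 kg; z is up out of the display. Standing on the bench this point is 10 mm up
- timer: the same timer; origin at the centre of its underside
- bare_bench (a point): a point on the bench to the right of the viewer (-y), 95 mm from its side; the bench is bare for at least 80 mm round it, apart from the viewer; axes as the viewer's
- dish: covered clear dish, 63 mm across, 15 mm high, loose on the light plate under the cover; leave it
- beaker_50: small open glass beaker, 44 mm across, 58 mm tall; bystander at the left; origin under its centre
- beaker_100: larger open glass beaker, 55 mm across, 70 mm tall; bystander at the left; origin under its centre
- sample_1: small capped vial, 25 mm across, 48 mm tall; bystander at the right; origin under its centre
- sample_2: second vial like it; origin under its centre
- sample_3: third vial like it; origin under its centre
- marker_black: marker pen lying on the bench near its front edge, 132 mm long, 17 mm thick; bystander; origin under its centre
Things that resemble listed ones, but are neither listed nor needed, are in the scene too. What is meant by the timer is not black, brown or green, and is the smaller of those in its own colour.

How it is judged:
On the way:
1. the timer lies display up on the bench, clear of the viewer and let go, the cover still closed (height (world z) of timer_center below 0.016 m and angle between timer_center's own z axis and vertical below 0.12 rad and contact force between timer and viewer below 0.1 N and contact force between the fingers and timer below 0.1 N and linear speed of timer below 0.03 m/s and value of joint cover below 0.06 rad), for 0.2 s.
At the end, for the whole second after the job is handed in: the fingers hold the cover still at 40 degrees from closed, within 6 degrees; the timer lies flat, display up, on the bench, touching neither fingers nor viewer; the dish is within 20 mm of where it was (value of joint cover between 0.593 and 0.803 rad and velocity of joint cover between -0.08 and 0.08 rad/s and contact force between the fingers and cover above 0.5 N and contact force between timer and cover below 0.1 N and height (world z) of timer_center below 0.016 m and angle between timer_center's own z axis and vertical below 0.12 rad and contact force between timer and viewer below 0.1 N and contact force between the fingers and timer below 0.1 N and linear speed of timer below 0.03 m/s and distance of dish from where it was at the start of the episode below 0.02 m); the arm keeps its last pose, push and grip.
It fails at once if the cover is raised while the timer is not yet down on the bench (value of joint cover above 0.12 rad and height (world z) of timer_center above 0.03 m).
It fails at once if the cover is let drop (velocity of joint cover below -2 rad/s).
It fails at once if the timer is dropped or flung (linear speed of timer above 0.6 m/s and contact force between the fingers and timer below 0.05 N).
It fails at once if a bystander is shifted by more than 25 mm or the dish by more than 20 mm (distance of dish from where it was at the start of the episode above 0.02 m or distance of any of beaker_50, beaker_100, sample_1, sample_2, sample_3, marker_black from where it was at the start of the episode above 0.025 m).
It also fails if it takes over 58 s, if anything falls off the work surface, if the arm or the gripper's body presses on something with over 40 N, if the wrist force passes 120 N, or if a joint passes its speed limit or range.

### The arm

A 6-joint arm with a two-finger parallel gripper is mounted at the origin on a cart in front of the work surface, level with it; the furniture and walls round the work are solid. World frame = base frame: x ahead of the robot, y to its left, z up, the work surface at z = 0. Lengths are in m, angles in rad, forces in N, time in s.
With the tool pointing down it reaches from about 0.35 to 0.775 m from the base axis. Payload 5.5 kg.
Tool frame: the origin (TCP) lies at the very end of the fingers, on their centre line; the grasp point (between the pads) lies 19 mm behind it; z points along the fingers, y is the line along which they close (so a half turn about z gives the same grasp; the last joint's range is limited). The gripper opens to 85 mm and grips with 20 to 120 N. Pads are 22 mm wide; open, the fingers measure 114 mm over their backs; the gripper's body (76 mm by 85 mm) begins 54 mm behind the grasp point. The pads swing forward as they close: fully open they stand 13 mm farther back than shut.
Start: joints at [1.189, 0.313, 0.046, 1.304, 0, 1.431], TCP at [0.138, 0.558, 0.231] pointing down, gripper open.
Joint ranges: [-2.76, 2.76], [-0.86, 1.69], [-1.03, 1.26], [-2.2, 2.34], [-1.47, 1.5], [-3.14, 3.14]. Speed limits (rad/s): [2.57, 2.57, 3.14, 3.14, 3.14, 3.14].

### API

Orientations are given as a unit quaternion [w, x, y, z].
In Python, from workcell import env, imaging, ticket gives the robot as it stands. The module is installed in compiled form; this text tells all that it offers.
- The arm moves only by the tool apply_moves, never from a script. Its argument "rows" is a list of rows, each an object with "xyz": the shift along the tool's x, y, z in mm, a list of three; "turn": the turn, a rotation vector about the tool's x, y, z in rad, a list of three; "grip": the opening, from 0 (shut) to 1 (fully open). A call has 1 to 12 rows; each row is the pose to reach, as a shift and turn from the pose commanded when the call began, along the tool's axes at that moment; what a row does not reach only later rows make up. A row lasts 1/12 s, in which the tool goes at most 41.7 mm and 7.16 degrees, less where a joint would pass 70% of its speed; a pose out of reach is approached as far as the arm can. A call with a gripper value outside its range is refused whole. The fingers move at their own pace and stop on an object; "force" is the grip in N (left out, the last holds). Time passes only in rows, so rows that repeat a pose let the fingers close. It gives the time, the measured TCP pose, the force, the opening and the grip force at its end, in the units of the state.
- env.get_state(): the state, without advancing time (a new reading comes with each control period).
- imaging.read_camera(name): name is "scene" or "top" or "wrist"; returns a dict with "color" (384x512x3 uint8, blue, green, red), "z_map" (384x512 float32, m along the optical axis (not along the pixel's ray), 0 where there is no reading), "camera_matrix" (3x3 intrinsics, pixels), "view" (4x4, takes a point from world to camera coordinates). Camera axes: x right, y down, z forward; pixel columns grow to the right and rows downward; lengths in m; the calibration is good to about 2 mm. A picture is of the moment at which its call begins.
- ticket.hand_in(): hands the job in; it is judged then, once.
The state is a dict: "clock": time; "joint_pos": joint angles; "qvel": joint speeds; "tau": joint torques, N m; "tcp_pos": TCP position; "orientation": TCP orientation; "wrist_force": force on the tool from outside, world axes, zero at the start; "ft_torque": the same for the moment, N m; "finger_gap": finger opening in m; "grip_force": force on a finger pad.
Only numpy, scipy, OpenCV 4.12 (cv2) and the standard library are available. Lean on these libraries where they do the work, as an engineer would, in place of code of your own. Each camera call takes 0.05 s, during which the arm holds its last target. There are 200 camera calls.

## Working session

There is one attempt and no reset: what is moved stays moved. The work goes in short steps, Python scripts to look and compute and a tool call to move; the robot and the scene stay as the last step left them, time stands still between calls to the robot, and variables do not carry over. Pictures are saved under pics/ and viewed, at most 10 in all, crops included, and the job is handed in when it is done.

Besides the shell and the picture viewer there is one more tool, called after "Emit:" by a JSON object that holds its "name" and its "arguments", one argument or row to a line. apply_moves: Moves the arm, as the interface text tells. Its arguments: {"type":"object","properties":{"rows":{"type":"array"},"force":{"type":"number"}},"required":["rows"]}

```bash
mkdir -p pics; cat > h.py <<'E'
import numpy as np, cv2
from workcell import env, imaging, ticket
def cam(n): return imaging.read_camera(n)
def onplane(c,u,v,z):
    K=c["camera_matrix"];V=c["view"];R=V[:3,:3];t=V[:3,3]
    d=R.T@np.linalg.inv(K)@np.array([u,v,1.]);o=-R.T@t
    return o+d*(z-o[2])/d[2]
def px(c,u,v):
    K=c["camera_matrix"];V=c["view"];z=float(c["z_map"][int(v),int(u)])
    return V[:3,:3].T@(np.linalg.inv(K)@np.array([u,v,1.])*z-V[:3,3])
def cloud(c):
    K=c["camera_matrix"];V=c["view"];z=c["z_map"];v,u=np.indices(z.shape)
    p=np.stack([u,v,np.ones_like(u)],-1)@np.linalg.inv(K).T*z[...,None]
    return (p-V[:3,3])@V[:3,:3]
E
python3 - <<'E'
from h import *
a=cam("top");b=cam("scene")
np.savez('a.npz',**a);np.savez('b.npz',**b)
cv2.imwrite('pics/top.png',cv2.resize(a["color"],(800,600)));cv2.imwrite('pics/scene.png',cv2.resize(b["color"],(800,600)))
print(env.get_state())
E
```

```text
{'clock': 0.1, 'joint_pos': array([1.18936465e+00, 3.13942109e-01, 4.50940836e-02, 1.30358514e+00,
       1.45922057e-05, 1.43118503e+00]), 'qvel': array([-1.57815419e-03, -1.54304409e-04,  2.39431978e-03,  9.96452183e-05,
       -1.68821561e-03,  5.49958309e-04]), 'tau': array([ 3.49098169e-03, -4.81728065e+01,  2.99243224e+01,  1.27869355e-02,
       -7.62674267e-05, -8.05501031e-06]), 'tcp_pos': array([0.13753873, 0.5578476 , 0.23048908]), 'orientation': array([-2.17861689e-04,  1.20615767e-01,  9.92698931e-01, -7.88921818e-04]), 'wrist_force': array([-0.09213509, -1.18150151,  0.84164039]), 'ft_torque': array([-0.05924178, -0.05114254, -0.01171499]), 'grip_force': 0.0, 'finger_gap': 0.08576712279192224}
```

View pics/top.png

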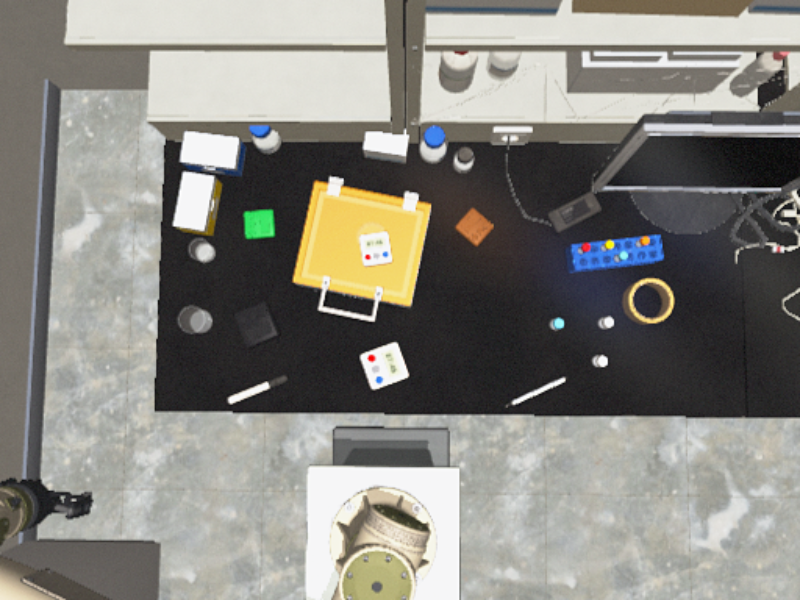

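View pics/scene.png

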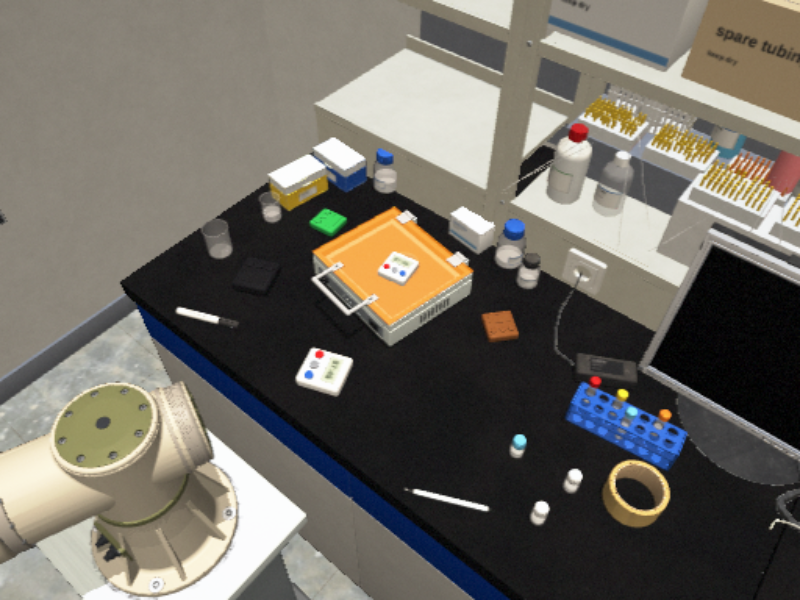

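Top view (800x600 scale): white timers are at (375,248), lying on the cover, and at (385,366), the larger one on the bench. The others are black (257,325), brown (475,227) and green (259,223). The smaller white one, on the cover, fits the description. The handle bar runs from about (320,311) to (376,320).

```bash
python3 - <<'E'
from h import *
a=dict(np.load('a.npz'));P=cloud(a);im=a["color"];hsv=cv2.cvtColor(im,cv2.COLOR_BGR2HSV)
cv2.imwrite('pics/crop.png',cv2.resize(im[100:270,170:330],(640,680))[:600])
w=((hsv[...,1]<60)&(hsv[...,2]>150)).astype(np.uint8)
def rect(m,z,name):
    cs,_=cv2.findContours(m,cv2.RETR_EXTERNAL,cv2.CHAIN_APPROX_NONE)
    for c in cs:
        if cv2.contourArea(c)<60: continue
        pts=np.array([onplane(a,u,v,z)[:2] for u,v in c[:,0]],np.float32)*1000
        r=cv2.minAreaRect(pts);print(name,c[:,0].mean(0).round(),np.round(r[0],1),np.round(r[1],1),round(r[2],1),np.round(cv2.boxPoints(r),0).tolist())
roi=np.zeros_like(w);roi[145:172,222:256]=1
m=cv2.morphologyEx(w*roi,cv2.MORPH_CLOSE,np.ones((7,7)));rect(m,.094,'timer')
roi=np.zeros_like(w);roi[215:250,225:265]=1;rect(cv2.morphologyEx(w*roi,cv2.MORPH_CLOSE,np.ones((5,5))),0.02,'big')
am=((hsv[...,0]>10)&(hsv[...,0]<32)&(hsv[...,1]>110)&(hsv[...,2]>120)).astype(np.uint8);roi[:]=0;roi[110:200,180:280]=1
rect(cv2.morphologyEx(am*roi,cv2.MORPH_CLOSE,np.ones((15,15))),.074,'cover')
h=w.copy();h[:192]=0;h[210:]=0;h[:,:198]=0;h[:,248:]=0
ys,xs=np.nonzero(h);
for r in range(184,208): print(r,''.join('#' if w[r,c] else '.' for c in range(198,250)))
for u,v in [(240,160),(296,146),(300,175),(300,190),(210,170)]: print(u,v,px(a,u,v).round(3))
E
```

```text
timer [240. 159.] [596.5  18.8] [64.4 59.6] 9.2 [[560.0, 43.0], [570.0, -16.0], [633.0, -5.0], [624.0, 53.0]]
big [246. 234.] [361.1   0.5] [80.  84.7] 20.4 [[309.0, 26.0], [338.0, -53.0], [413.0, -25.0], [384.0, 54.0]]
cover [231. 155.] [612.4  48.1] [247.9 218.8] 78.9 [[481.0, -52.0], [696.0, -95.0], [744.0, 149.0], [529.0, 191.0]]
184 ........####..............................#####.....
185 ........####..............................#####.....
186 ........###...............................#####.....
187 ........##................................#####.....
188 ........##................................#####.....
189 .......###................................####......
190 .......###................................####......
191 .......###................................####......
192 .......##.................................####......
193 .......##.................................##........
194 ......###.................................##........
195 ......###.................................##........
196 ......#####..............................###........
197 ......##########.........................###........
198 ......###############....................##.........
199 .........#################...............##.........
200 ..............################..........###.........
201 ...................################.....###.........
202 ........................##################..........
203 ............................##############..........
204 .................................#########..........
205 ......................................####..........
206 ....................................................
207 ....................................................
240 160 [0.593 0.019 0.09 ]
296 146 [ 0.654 -0.164  0.016]
300 175 [ 0.559 -0.179 -0.004]
300 190 [ 0.508 -0.179  0.004]
210 170 [0.563 0.115 0.075]
```

View pics/crop.png

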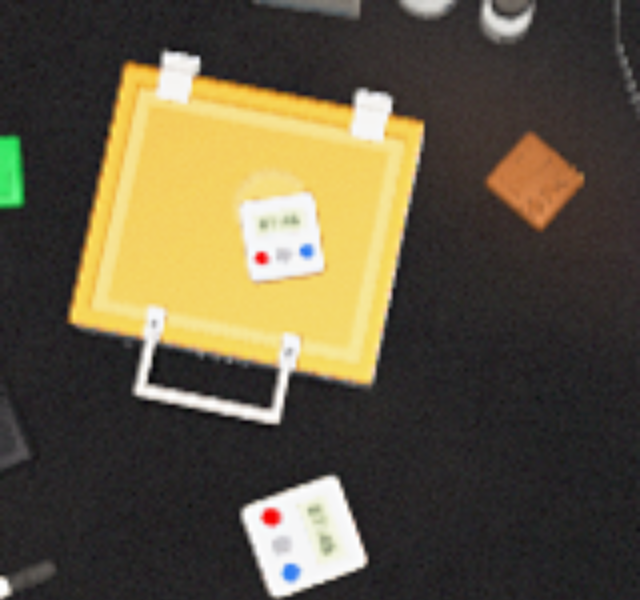

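The crop confirms it: the small white timer (62 mm, with its display) lies on the cover at (282,238) in the crop. The other white one is 82 mm and lies on the bench, so it isn't the one meant.

```bash
cat >> h.py <<'E'
from scipy.spatial.transform import Rotation as Ro
def tool(yawy,tilt=0,axis=None):
    """tool down, y axis at angle yawy (rad); optional turn about a world axis by tilt"""
    y=np.array([np.cos(yawy),np.sin(yawy),0]);z=np.array([0,0,-1.]);M=Ro.from_matrix(np.stack([np.cross(y,z),y,z],1))
    return Ro.from_rotvec(tilt*np.array(axis))*M if axis is not None else M
def go(p,R):
    s=env.get_state();q=s["orientation"];R0=Ro.from_quat([q[1],q[2],q[3],q[0]])
    print('xyz',(R0.inv().apply(np.array(p)-s["tcp_pos"])*1000).round(1),'turn',(R0.inv()*R).as_rotvec().round(3))
    return R0
def st():
    s=env.get_state();print({k:np.round(s[k],3).tolist() for k in ("clock","joint_pos","tcp_pos","orientation","wrist_force","finger_gap","grip_force")})
E
python3 - <<'E'
from h import *
a=dict(np.load('a.npz'))
print(onplane(a,222.5,200.5,.076),onplane(a,205,196.5,.076),onplane(a,240.5,203.5,.076))
go([.5965,.0188,.2],tool(np.radians(99.5)))
E
```

```text
[0.46524976 0.07320414 0.076     ] [0.47752105 0.12910243 0.076     ] [0.45620199 0.01591623 0.076     ]
xyz [-574.7 -413.4   31. ] turn [-0.002 -0.001 -0.408]
```

Emit:
{"name": "apply_moves", "arguments": {
  "rows": [
    {"xyz": [-575,-413,31],"turn": [0,0,-0.408],"grip": 1},
    {"xyz": [-575,-413,31],"turn": [0,0,-0.408],"grip": 1},
    {"xyz": [-575,-413,31],"turn": [0,0,-0.408],"grip": 1},
    {"xyz": [-575,-413,31],"turn": [0,0,-0.408],"grip": 1},
    {"xyz": [-575,-413,31],"turn": [0,0,-0.408],"grip": 1},
    {"xyz": [-575,-413,31],"turn": [0,0,-0.408],"grip": 1},
    {"xyz": [-575,-413,31],"turn": [0,0,-0.408],"grip": 1},
    {"xyz": [-575,-413,31],"turn": [0,0,-0.408],"grip": 1},
    {"xyz": [-575,-413,31],"turn": [0,0,-0.408],"grip": 1},
    {"xyz": [-575,-413,31],"turn": [0,0,-0.408],"grip": 1},
    {"xyz": [-575,-413,31],"turn": [0,0,-0.408],"grip": 1},
    {"xyz": [-575,-413,31],"turn": [0,0,-0.408],"grip": 1}
  ]
}}

```text
clock: 1.1
tcp_pos: [0.4571, 0.1829, 0.2095]
orientation: [-0.0, -0.083, 0.997, 0.0]
wrist_force: [1.0, 1.6, -0.5]
finger_gap: 0.0853
grip_force: 0.0
```

```bash
python3 - <<'E'
from h import *
st();go([.5965,.0188,.2],tool(np.radians(99.5)))
E
```

```text
{'clock': 1.1, 'joint_pos': [0.217, 0.162, -0.204, 1.205, 0.0, 0.051], 'tcp_pos': [0.457, 0.183, 0.21], 'orientation': [-0.0, -0.083, 0.997, 0.0], 'wrist_force': [0.966, 1.624, -0.512], 'finger_gap': 0.085, 'grip_force': 0.0}
xyz [-110.4 -184.8    9.5] turn [ 0. -0.  0.]
```

Emit:
{"name": "apply_moves", "arguments": {
  "rows": [
    {"xyz": [-110,-185,10],"turn": [0,0,0],"grip": 1},
    {"xyz": [-110,-185,10],"turn": [0,0,0],"grip": 1},
    {"xyz": [-110,-185,10],"turn": [0,0,0],"grip": 1},
    {"xyz": [-110,-185,10],"turn": [0,0,0],"grip": 1},
    {"xyz": [-110,-185,10],"turn": [0,0,0],"grip": 1},
    {"xyz": [-110,-185,10],"turn": [0,0,0],"grip": 1},
    {"xyz": [-110,-185,10],"turn": [0,0,0],"grip": 1},
    {"xyz": [-110,-185,10],"turn": [0,0,0],"grip": 1}
  ]
}}

```text
clock: 1.77
tcp_pos: [0.5947, 0.0205, 0.1989]
orientation: [-0.001, -0.082, 0.997, 0.0]
wrist_force: [-0.4, -0.2, -0.0]
finger_gap: 0.0856
grip_force: 0.0
```

```bash
python3 - <<'E'
from h import *
st();c=cam("wrist");np.savez('w1.npz',**c);cv2.imwrite('pics/w1.png',c["color"])
im=c["color"];hsv=cv2.cvtColor(im,cv2.COLOR_BGR2HSV);w=((hsv[...,1]<60)&(hsv[...,2]>150)).astype(np.uint8)
cs,_=cv2.findContours(cv2.morphologyEx(w,cv2.MORPH_CLOSE,np.ones((15,15))),cv2.RETR_EXTERNAL,cv2.CHAIN_APPROX_NONE)
for k in cs:
    if cv2.contourArea(k)<1500: continue
    pts=np.array([onplane(c,u,v,.094)[:2] for u,v in k[:,0]],np.float32)*1000
    r=cv2.minAreaRect(pts);print(k[:,0].mean(0),np.round(r[0],1),np.round(r[1],1),round(r[2],1))
go([.5965,.0188,.072],tool(np.radians(99.5)))
E
```

```text
{'clock': 1.767, 'joint_pos': [-0.101, 0.365, 0.04, 1.248, 0.001, -0.266], 'tcp_pos': [0.595, 0.02, 0.199], 'orientation': [-0.001, -0.082, 0.997, 0.0], 'wrist_force': [-0.359, -0.217, -0.009], 'finger_gap': 0.086, 'grip_force': 0.0}
[249.84386617 192.11895911] [594.   19.3] [62.7 57.4] 9.3
[337.93199382  61.19783617] [494.7  67.2] [115.1  69.9] 78.9
xyz [ -1.9  -2.9 127.3] turn [ 0.001 -0.002  0.001]
```

View pics/w1.png

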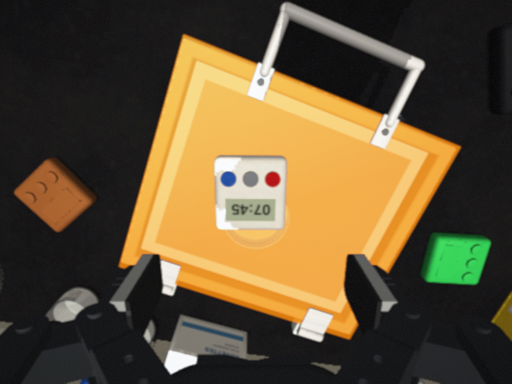

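The wrist view shows the timer at (250,192), square between the fingers, and the handle bar from (285,8) to (418,65). Lowering.

Emit:
{"name": "apply_moves", "arguments": {
  "rows": [
    {"xyz": [-1,-2,40],"turn": [0,0,0],"grip": 1},
    {"xyz": [-1,-2,75],"turn": [0,0,0],"grip": 1},
    {"xyz": [-1,-2,100],"turn": [0,0,0],"grip": 1},
    {"xyz": [-1,-2,115],"turn": [0,0,0],"grip": 1},
    {"xyz": [-1,-2,122],"turn": [0,0,0],"grip": 1},
    {"xyz": [-1,-2,127],"turn": [0,0,0],"grip": 1},
    {"xyz": [-1,-2,127],"turn": [0,0,0],"grip": 1},
    {"xyz": [-1,-2,127],"turn": [0,0,0],"grip": 1}
  ]
}}

```text
clock: 2.48
tcp_pos: [0.5973, 0.0194, 0.0741]
orientation: [0.001, -0.084, 0.997, -0.0]
wrist_force: [0.2, 0.7, 0.5]
finger_gap: 0.085
grip_force: 0.0
```

Emit:
{"name": "apply_moves", "arguments": {
  "rows": [
    {"xyz": [0,0,0],"turn": [0,0,0],"grip": 0.6},
    {"xyz": [0,0,0],"turn": [0,0,0],"grip": 0.5},
    {"xyz": [0,0,0],"turn": [0,0,0],"grip": 0.5},
    {"xyz": [0,0,0],"turn": [0,0,0],"grip": 0.5},
    {"xyz": [0,0,0],"turn": [0,0,0],"grip": 0.5},
    {"xyz": [0,0,0],"turn": [0,0,0],"grip": 0.5},
    {"xyz": [0,0,0],"turn": [0,0,0],"grip": 0.5}
  ],
  "force": 25
}}

```text
clock: 3.07
tcp_pos: [0.5978, 0.0187, 0.0743]
orientation: [0.001, -0.083, 0.997, -0.0]
wrist_force: [-1.2, 0.7, 6.1]
finger_gap: 0.0595
grip_force: 27.4
```

Emit:
{"name": "apply_moves", "arguments": {
  "rows": [
    {"xyz": [0,0,-5],"turn": [0,0,0],"grip": 0.5},
    {"xyz": [0,0,-15],"turn": [0,0,0],"grip": 0.5},
    {"xyz": [0,0,-30],"turn": [0,0,0],"grip": 0.5},
    {"xyz": [0,0,-50],"turn": [0,0,0],"grip": 0.5},
    {"xyz": [0,0,-65],"turn": [0,0,0],"grip": 0.5},
    {"xyz": [0,0,-70],"turn": [0,0,0],"grip": 0.5},
    {"xyz": [0,0,-70],"turn": [0,0,0],"grip": 0.5}
  ]
}}

```text
clock: 3.65
tcp_pos: [0.598, 0.0185, 0.1449]
orientation: [0.002, -0.083, 0.997, -0.0]
wrist_force: [0.5, -0.8, -0.2]
finger_gap: 0.0593
grip_force: 27.4
```

```bash
python3 - <<'E'
from h import *
st();go([.545,-.16,.1],tool(np.radians(99.5)))
c=cam("wrist");P=cloud(c);print(P[150:200:10,250].round(3));cv2.imwrite('pics/w2.png',c["color"])
E
```

```text
{'clock': 3.65, 'joint_pos': [-0.103, 0.392, -0.055, 1.12, 0.0, -0.269], 'tcp_pos': [0.598, 0.019, 0.145], 'orientation': [0.002, -0.083, 0.997, -0.0], 'wrist_force': [0.501, -0.82, -0.203], 'finger_gap': 0.059, 'grip_force': 27.414}
xyz [  82.  -167.2   44.7] turn [-0.001  0.003  0.   ]
[[0.556 0.011 0.073]
 [0.563 0.012 0.074]
 [0.57  0.013 0.073]
 [0.577 0.014 0.074]
 [0.584 0.015 0.074]]
```

View pics/w2.png

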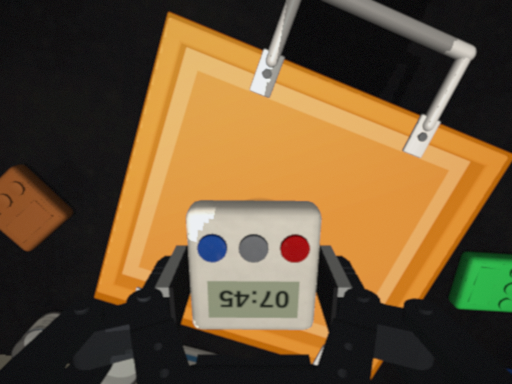

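The timer (255,265) is held squarely between the pads and the cover is still closed. Next I carry it over to the bare bench.

Emit:
{"name": "apply_moves", "arguments": {
  "rows": [
    {"xyz": [10,-20,0],"turn": [0,0,0],"grip": 0.5},
    {"xyz": [25,-50,0],"turn": [0,0,0],"grip": 0.5},
    {"xyz": [40,-82,0],"turn": [0,0,0],"grip": 0.5},
    {"xyz": [57,-115,0],"turn": [0,0,0],"grip": 0.5},
    {"xyz": [70,-143,0],"turn": [0,0,0],"grip": 0.5},
    {"xyz": [79,-160,0],"turn": [0,0,0],"grip": 0.5},
    {"xyz": [82,-167,10],"turn": [0,0,0],"grip": 0.5},
    {"xyz": [82,-167,35],"turn": [0,0,0],"grip": 0.5},
    {"xyz": [82,-167,65],"turn": [0,0,0],"grip": 0.5},
    {"xyz": [82,-167,95],"turn": [0,0,0],"grip": 0.5},
    {"xyz": [82,-167,115],"turn": [0,0,0],"grip": 0.5},
    {"xyz": [82,-167,125],"turn": [0,0,0],"grip": 0.5}
  ]
}}

```text
clock: 4.7
tcp_pos: [0.5404, -0.1575, 0.0132]
orientation: [-0.003, -0.083, 0.997, 0.002]
wrist_force: [-0.2, 0.6, -1.4]
finger_gap: 0.0592
grip_force: 27.4
```

Emit:
{"name": "apply_moves", "arguments": {
  "rows": [
    {"xyz": [0,0,5],"turn": [0,0,0],"grip": 0.5},
    {"xyz": [0,0,8],"turn": [0,0,0],"grip": 0.5},
    {"xyz": [0,0,11],"turn": [0,0,0],"grip": 0.5},
    {"xyz": [0,0,14],"turn": [0,0,0],"grip": 0.5},
    {"xyz": [0,0,16],"turn": [0,0,0],"grip": 0.5},
    {"xyz": [0,0,17],"turn": [0,0,0],"grip": 0.5},
    {"xyz": [0,0,17],"turn": [0,0,0],"grip": 0.5}
  ]
}}

```text
clock: 5.28
tcp_pos: [0.5439, -0.1596, 0.0012]
orientation: [0.0, -0.083, 0.997, -0.0]
wrist_force: [-0.5, -0.7, -0.5]
finger_gap: 0.0591
grip_force: 27.4
```

Emit:
{"name": "apply_moves", "arguments": {
  "rows": [
    {"xyz": [0,0,1],"turn": [0,0,0],"grip": 0.5},
    {"xyz": [0,0,2],"turn": [0,0,0],"grip": 0.5},
    {"xyz": [0,0,2],"turn": [0,0,0],"grip": 0.5},
    {"xyz": [0,0,2],"turn": [0,0,0],"grip": 0.5}
  ]
}}

```text
clock: 5.62
tcp_pos: [0.544, -0.1597, 0.0003]
orientation: [0.001, -0.083, 0.997, -0.0]
wrist_force: [-2.8, -0.4, 7.7]
finger_gap: 0.0595
grip_force: 28.4
```

Contact (7.7 N). Release and go up.

Emit:
{"name": "apply_moves", "arguments": {
  "rows": [
    {"xyz": [0,0,0],"turn": [0,0,0],"grip": 0.75},
    {"xyz": [0,0,0],"turn": [0,0,0],"grip": 0.85},
    {"xyz": [0,0,0],"turn": [0,0,0],"grip": 1},
    {"xyz": [0,0,0],"turn": [0,0,0],"grip": 1},
    {"xyz": [0,0,0],"turn": [0,0,0],"grip": 1},
    {"xyz": [0,0,-10],"turn": [0,0,0],"grip": 1},
    {"xyz": [0,0,-30],"turn": [0,0,0],"grip": 1},
    {"xyz": [0,0,-60],"turn": [0,0,0],"grip": 1},
    {"xyz": [0,0,-100],"turn": [0,0,0],"grip": 1},
    {"xyz": [0,0,-140],"turn": [0,0,0],"grip": 1},
    {"xyz": [0,0,-180],"turn": [0,0,0],"grip": 1},
    {"xyz": [0,0,-180],"turn": [0,0,0],"grip": 1}
  ]
}}

```text
clock: 6.62
tcp_pos: [0.5476, -0.1613, 0.1884]
orientation: [0.006, -0.083, 0.997, -0.003]
wrist_force: [1.2, -0.7, 1.3]
finger_gap: 0.0851
grip_force: 0.0
```

```bash
python3 - <<'E'
from h import *
st();c=cam("wrist");P=cloud(c);hsv=cv2.cvtColor(c["color"],cv2.COLOR_BGR2HSV)
w=((hsv[...,1]<60)&(hsv[...,2]>150)&(abs(P[...,0]-.545)<.06)&(abs(P[...,1]+.16)<.06))
print(w.sum(),np.percentile(P[w],[5,50,95],axis=0).round(3))
# handle in world: bright points in front of cover with z .05-.1
yv=np.array([.194,.981,0])
# handle approach: above, tool y along viewer x (168.8deg)
go([.465,.076,.2],tool(np.radians(168.8),-np.radians(15),yv))
E
```

```text
{'clock': 6.617, 'joint_pos': [-0.427, 0.309, -0.066, 1.182, 0.0, -0.593], 'tcp_pos': [0.548, -0.161, 0.188], 'orientation': [0.006, -0.083, 0.997, -0.003], 'wrist_force': [1.161, -0.7, 1.289], 'finger_gap': 0.085, 'grip_force': 0.0}
3374 [[ 0.513 -0.188  0.014]
 [ 0.541 -0.159  0.017]
 [ 0.57  -0.129  0.238]]
xyz [ 41.2 247.  -17. ] turn [ 0.219 -0.154 -1.202]
```

Emit:
{"name": "apply_moves", "arguments": {
  "rows": [
    {"xyz": [41,247,-17],"turn": [0.219,-0.154,-1.202],"grip": 0.4},
    {"xyz": [41,247,-17],"turn": [0.219,-0.154,-1.202],"grip": 0.4},
    {"xyz": [41,247,-17],"turn": [0.219,-0.154,-1.202],"grip": 0.4},
    {"xyz": [41,247,-17],"turn": [0.219,-0.154,-1.202],"grip": 0.4},
    {"xyz": [41,247,-17],"turn": [0.219,-0.154,-1.202],"grip": 0.4},
    {"xyz": [41,247,-17],"turn": [0.219,-0.154,-1.202],"grip": 0.4},
    {"xyz": [41,247,-17],"turn": [0.219,-0.154,-1.202],"grip": 0.4},
    {"xyz": [41,247,-17],"turn": [0.219,-0.154,-1.202],"grip": 0.4},
    {"xyz": [41,247,-17],"turn": [0.219,-0.154,-1.202],"grip": 0.4},
    {"xyz": [41,247,-17],"turn": [0.219,-0.154,-1.202],"grip": 0.4},
    {"xyz": [41,247,-17],"turn": [0.219,-0.154,-1.202],"grip": 0.4},
    {"xyz": [41,247,-17],"turn": [0.219,-0.154,-1.202],"grip": 0.4}
  ]
}}

```text
clock: 7.67
tcp_pos: [0.4614, 0.0772, 0.1954]
orientation: [0.08, -0.628, 0.768, -0.096]
wrist_force: [-1.4, -0.1, -0.1]
finger_gap: 0.0341
grip_force: 0.0
```

```bash
python3 - <<'E'
from h import *
st();c=cam("wrist");cv2.imwrite('pics/w3.png',c["color"]);np.savez('w3.npz',**c)
go([.465,.076,.2],tool(np.radians(168.8),-np.radians(15),[.194,.981,0]))
E
```

```text
{'clock': 7.667, 'joint_pos': [0.029, -0.07, -0.52, 0.876, -0.054, -1.35], 'tcp_pos': [0.461, 0.077, 0.195], 'orientation': [0.08, -0.628, 0.768, -0.096], 'wrist_force': [-1.364, -0.113, -0.132], 'finger_gap': 0.034, 'grip_force': 0.0}
xyz [ 0.5 -4.3 -3.5] turn [ 0.011  0.002 -0.004]
```

View pics/w3.png

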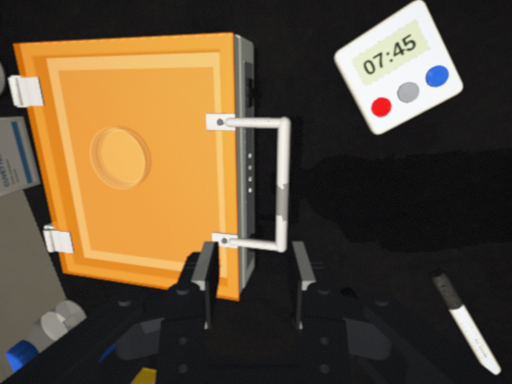

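The wrist view shows the bar at column 285, rows 122–248, and the larger decoy timer clear at (398,65). Next I measure the bar here.

```bash
python3 - <<'E'
from h import *
c=dict(np.load('w3.npz'));hsv=cv2.cvtColor(c["color"],cv2.COLOR_BGR2HSV)
w=(hsv[...,1]<70)&(hsv[...,2]>110)
L=[];
for r in range(135,238,6):
    x=np.nonzero(w[r,265:305])[0]+265
    if 5<len(x)<20: L.append(onplane(c,x.mean(),r,.076)[:2])
L=np.array(L);e1=onplane(c,285,122,.076);e2=onplane(c,281,246,.076)
vx,vy,x0,y0=cv2.fitLine(L.astype(np.float32),cv2.DIST_HUBER,0,.01,.01).ravel()
print(len(L),'dir',np.degrees(np.arctan2(vy,vx)),x0,y0,e1,e2)
z=cloud(c);print(z[150:235:15,283:287].reshape(-1,3).round(3)[::4])
m=(e1+e2)/2; m[:2]=np.array([x0,y0])+np.array([vx,vy])*(np.dot(m[:2]-[x0,y0],[vx,vy]));print('mid',m)
R=tool(np.arctan2(vy,vx)+np.pi/2,-np.radians(15),np.array([vx,vy,0])*np.sign(vy));zt=R.apply([0,0,1])
g=np.array([m[0],m[1],.076])
go(g-zt*.035,R);go(g+zt*.018,R)
E
```

```text
18 dir 78.931595 0.46376508 0.07312622 [0.45278301 0.02285809 0.076     ] [0.47470669 0.13085207 0.076     ]
[[0.457 0.044 0.08 ]
 [0.459 0.056 0.08 ]
 [0.462 0.069 0.08 ]
 [0.464 0.082 0.08 ]
 [0.466 0.095 0.08 ]
 [0.469 0.109 0.08 ]]
mid [0.46446689 0.07671383 0.076     ]
xyz [ 0.2 27.5 81.4] turn [ 0.011  0.001 -0.006]
xyz [  0.2  27.  134.4] turn [ 0.011  0.001 -0.006]
```

Emit:
{"name": "apply_moves", "arguments": {
  "rows": [
    {"xyz": [0,20,20],"turn": [0.011,0,-0.006],"grip": 0.4},
    {"xyz": [0,27,50],"turn": [0.011,0,-0.006],"grip": 0.4},
    {"xyz": [0,27,75],"turn": [0.011,0,-0.006],"grip": 0.4},
    {"xyz": [0,27,82],"turn": [0.011,0,-0.006],"grip": 0.4},
    {"xyz": [0,27,82],"turn": [0.011,0,-0.006],"grip": 0.4},
    {"xyz": [0,27,82],"turn": [0.011,0,-0.006],"grip": 0.4}
  ]
}}

```text
clock: 8.22
tcp_pos: [0.4572, 0.0784, 0.11]
orientation: [0.083, -0.631, 0.765, -0.101]
wrist_force: [0.3, -0.3, 0.5]
finger_gap: 0.0339
grip_force: 0.0
```

```bash
python3 - <<'E'
from h import *
st();c=cam("wrist");cv2.imwrite('pics/w4.png',c["color"])
R=tool(np.radians(168.9),-np.radians(15),[.192,.981,0]);zt=R.apply([0,0,1]);go(np.array([.4645,.0767,.076])+zt*.018,R)
E
```

```text
{'clock': 8.217, 'joint_pos': [0.034, -0.008, -0.693, 0.63, -0.057, -1.353], 'tcp_pos': [0.457, 0.078, 0.11], 'orientation': [0.083, -0.631, 0.765, -0.101], 'wrist_force': [0.277, -0.258, 0.528], 'finger_gap': 0.034, 'grip_force': 0.0}
xyz [ 0.5  2.5 53.4] turn [-0.002  0.002  0.003]
```

View pics/w4.png

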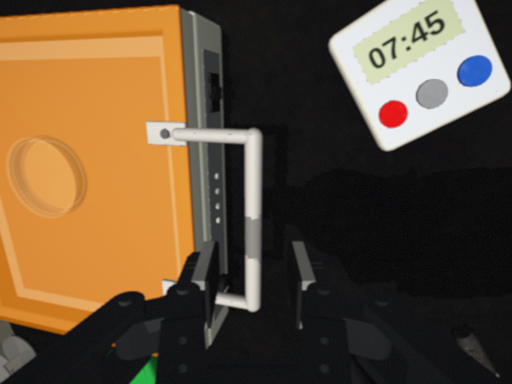

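The bar (254,220) lies midway between the fingers. I go down on it and close.

Emit:
{"name": "apply_moves", "arguments": {
  "rows": [
    {"xyz": [0,2.5,15],"turn": [0,0,0],"grip": 0.4},
    {"xyz": [0,2.5,35],"turn": [0,0,0],"grip": 0.4},
    {"xyz": [0,2.5,48],"turn": [0,0,0],"grip": 0.4},
    {"xyz": [0,2.5,53],"turn": [0,0,0],"grip": 0.4},
    {"xyz": [0,2.5,53],"turn": [0,0,0],"grip": 0.4},
    {"xyz": [0,2.5,53],"turn": [0,0,0],"grip": 0.25},
    {"xyz": [0,2.5,53],"turn": [0,0,0],"grip": 0.1},
    {"xyz": [0,2.5,53],"turn": [0,0,0],"grip": 0.0},
    {"xyz": [0,2.5,53],"turn": [0,0,0],"grip": 0.0},
    {"xyz": [0,2.5,53],"turn": [0,0,0],"grip": 0.0},
    {"xyz": [0,2.5,53],"turn": [0,0,0],"grip": 0.0}
  ],
  "force": 40
}}

```text
clock: 9.18
tcp_pos: [0.4705, 0.0762, 0.0598]
orientation: [0.086, -0.631, 0.764, -0.103]
wrist_force: [5.4, -2.3, 1.3]
finger_gap: 0.0086
grip_force: 39.1
```

```bash
python3 - <<'E'
from h import *
st()
s=env.get_state();q=s["orientation"];R0=Ro.from_quat([q[1],q[2],q[3],q[0]]);zt=R0.apply([0,0,1])
g=s["tcp_pos"]-.018*zt;print('bar est',g)
ax=np.array([.192,.981,0]);xv=np.array([.981,-.192,0]);
hinge=g+xv*.264;hinge[2]=.074; b0=g-hinge
for d in range(3,43,3):
    A=Ro.from_rotvec(np.radians(d)*ax);b=hinge+A.apply(b0)
    T=Ro.from_rotvec(np.radians(d*.6)*ax);p=b+T.apply(zt)*.018
    print(d,(R0.inv().apply(p-s["tcp_pos"])*1000).round(1),(R0.inv()*T*R0).as_rotvec().round(3),p.round(3))
E
```

```text
{'clock': 9.183, 'joint_pos': [0.028, 0.08, -0.752, 0.477, -0.056, -1.36], 'tcp_pos': [0.47, 0.076, 0.06], 'orientation': [0.086, -0.631, 0.764, -0.103], 'wrist_force': [5.414, -2.288, 1.268], 'finger_gap': 0.009, 'grip_force': 39.119}
bar est [0.46579005 0.07710185 0.07716201]
3 [ -0.   -3.6 -13.2] [-0.031 -0.     0.   ] [0.47  0.076 0.073]
6 [ -0.   -7.9 -26.1] [-0.063 -0.     0.   ] [0.471 0.076 0.087]
9 [ -0.  -12.8 -38.8] [-0.094 -0.     0.   ] [0.473 0.076 0.101]
12 [ -0.1 -18.4 -51.3] [-0.126 -0.     0.   ] [0.475 0.075 0.114]
15 [ -0.1 -24.7 -63.4] [-0.157 -0.     0.   ] [0.477 0.075 0.127]
18 [ -0.1 -31.6 -75.1] [-0.188 -0.     0.   ] [0.481 0.074 0.141]
21 [ -0.1 -39.  -86.5] [-0.22  -0.001  0.   ] [0.485 0.073 0.154]
24 [ -0.1 -47.1 -97.4] [-0.251 -0.001  0.   ] [0.49  0.072 0.166]
27 [-1.000e-01 -5.570e+01 -1.079e+02] [-0.283 -0.001  0.001] [0.495 0.071 0.179]
30 [-1.000e-01 -6.490e+01 -1.179e+02] [-0.314 -0.001  0.001] [0.501 0.07  0.191]
33 [-1.000e-01 -7.450e+01 -1.274e+02] [-0.345 -0.001  0.001] [0.508 0.069 0.202]
36 [-1.000e-01 -8.460e+01 -1.364e+02] [-0.377 -0.001  0.001] [0.515 0.067 0.214]
39 [  -0.   -95.2 -144.8] [-0.408 -0.001  0.001] [0.523 0.066 0.225]
42 [  -0.  -106.2 -152.7] [-0.44  -0.001  0.001] [0.531 0.064 0.235]
```

Emit:
{"name": "apply_moves", "arguments": {
  "rows": [
    {"xyz": [0,-1.5,-6],"turn": [-0.015,0,0],"grip": 0},
    {"xyz": [0,-3.6,-13],"turn": [-0.031,0,0],"grip": 0},
    {"xyz": [0,-5.7,-19.5],"turn": [-0.047,0,0],"grip": 0},
    {"xyz": [0,-7.9,-26],"turn": [-0.063,0,0],"grip": 0},
    {"xyz": [0,-10.3,-32.5],"turn": [-0.078,0,0],"grip": 0},
    {"xyz": [0,-12.8,-39],"turn": [-0.094,0,0],"grip": 0},
    {"xyz": [0,-15.5,-45],"turn": [-0.11,0,0],"grip": 0},
    {"xyz": [0,-18.4,-51],"turn": [-0.126,0,0],"grip": 0},
    {"xyz": [0,-21.5,-57.4],"turn": [-0.142,0,0],"grip": 0},
    {"xyz": [0,-24.7,-63.4],"turn": [-0.157,0,0],"grip": 0},
    {"xyz": [0,-24.7,-63.4],"turn": [-0.157,0,0],"grip": 0}
  ]
}}

```text
clock: 10.1
tcp_pos: [0.4769, 0.0749, 0.127]
orientation: [0.035, -0.636, 0.77, -0.041]
wrist_force: [5.2, 0.1, -4.4]
finger_gap: 0.0086
grip_force: 39.5
```

```bash
python3 - <<'E'
from h import *
st()
c=cam("scene");cv2.imwrite('pics/s2.png',cv2.resize(c["color"][100:280,150:400],(750,540)))
s=env.get_state();q=s["orientation"];R0=Ro.from_quat([q[1],q[2],q[3],q[0]]);zt=R0.apply([0,0,1])
ax=np.array([.192,.981,0]);xv=np.array([.981,-.192,0]);g0=np.array([.4658,.0771,.0765]);H=g0+xv*.264;H[2]=.074
g=s["tcp_pos"]-.018*zt;a0=np.degrees(np.arctan2(g[2]-.074,-(g-H)@xv));print('angle',a0,'r',np.hypot(g[2]-.074,(g-H)@xv))
for d in list(np.arange(18,41,2)):
    b=H+Ro.from_rotvec(np.radians(d)*ax).apply(g0-H)
    T=Ro.from_rotvec(np.radians((d-15)*.6)*ax);p=b+T.apply(zt)*.018
    print(d,(R0.inv().apply(p-s["tcp_pos"])*1000).round(1),(R0.inv()*T*R0).as_rotvec().round(3))
E
```

```text
{'clock': 10.1, 'joint_pos': [0.001, 0.115, -0.478, 0.87, -0.019, -1.38], 'tcp_pos': [0.477, 0.075, 0.127], 'orientation': [0.035, -0.636, 0.77, -0.041], 'wrist_force': [5.221, 0.104, -4.376], 'finger_gap': 0.009, 'grip_force': 39.52}
angle 15.40862098751578 r 0.2641780342372175
18 [ -0.   -5.5 -13.1] [-0.031 -0.     0.   ]
20 [ -0.   -9.1 -21.4] [-0.052 -0.     0.   ]
22 [ -0.  -13.  -29.6] [-0.073 -0.     0.   ]
24 [ -0.1 -17.2 -37.6] [-0.094 -0.     0.   ]
26 [ -0.1 -21.7 -45.5] [-0.115 -0.     0.   ]
28 [ -0.1 -26.4 -53.2] [-0.136 -0.     0.   ]
30 [ -0.  -31.4 -60.7] [-0.157 -0.     0.   ]
32 [ -0.  -36.7 -68.1] [-0.178 -0.001  0.   ]
34 [ -0.  -42.2 -75.2] [-0.199 -0.001  0.   ]
36 [ -0.  -47.9 -82.2] [-0.22  -0.001  0.   ]
38 [ -0.  -53.9 -88.9] [-0.241 -0.001  0.   ]
40 [ -0.  -60.2 -95.4] [-0.262 -0.001  0.   ]
```

View pics/s2.png

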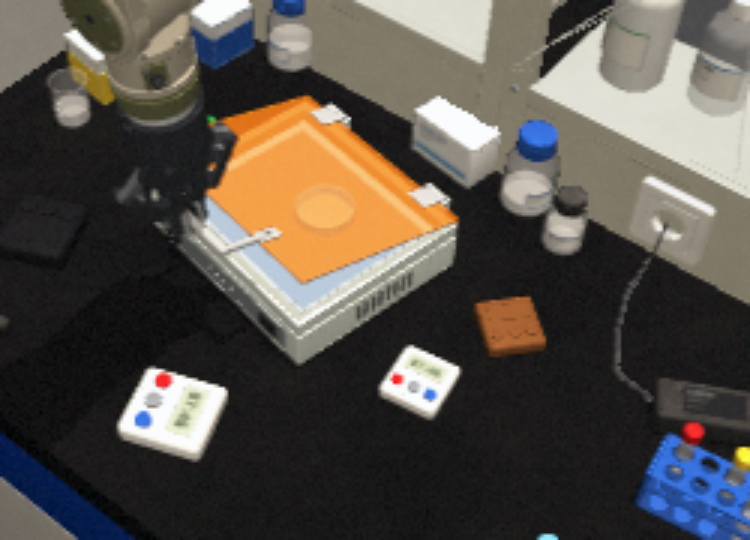

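The cover is up about 15° in the grip (handle arm at 250,240). The timer lies flat on the bench, face up, at (420,380). I lift on to 40°.

Emit:
{"name": "apply_moves", "arguments": {
  "rows": [
    {"xyz": [0,-2.5,-6],"turn": [-0.015,0,0],"grip": 0},
    {"xyz": [0,-5.5,-13],"turn": [-0.031,0,0],"grip": 0},
    {"xyz": [0,-9.1,-21.4],"turn": [-0.052,0,0],"grip": 0},
    {"xyz": [0,-13,-29.6],"turn": [-0.073,0,0],"grip": 0},
    {"xyz": [0,-17.2,-37.6],"turn": [-0.094,0,0],"grip": 0},
    {"xyz": [0,-21.7,-45.5],"turn": [-0.115,0,0],"grip": 0},
    {"xyz": [0,-26.4,-53.2],"turn": [-0.136,0,0],"grip": 0},
    {"xyz": [0,-31.4,-60.7],"turn": [-0.157,0,0],"grip": 0},
    {"xyz": [0,-36.7,-68],"turn": [-0.178,0,0],"grip": 0},
    {"xyz": [0,-42.2,-75.2],"turn": [-0.199,0,0],"grip": 0},
    {"xyz": [0,-47.9,-82.2],"turn": [-0.22,0,0],"grip": 0},
    {"xyz": [0,-53.9,-88.9],"turn": [-0.241,0,0],"grip": 0}
  ]
}}

```text
clock: 11.15
tcp_pos: [0.5172, 0.0669, 0.2188]
orientation: [-0.044, -0.635, 0.769, 0.054]
wrist_force: [1.1, -0.1, -4.5]
finger_gap: 0.0086
grip_force: 39.6
```

Emit:
{"name": "apply_moves", "arguments": {
  "rows": [
    {"xyz": [0,-3.5,-3.5],"turn": [-0.01,0,0],"grip": 0},
    {"xyz": [0,-5.5,-6.5],"turn": [-0.02,0,0],"grip": 0},
    {"xyz": [0,-5.5,-6.5],"turn": [-0.02,0,0],"grip": 0},
    {"xyz": [0,-5.5,-6.5],"turn": [-0.02,0,0],"grip": 0},
    {"xyz": [0,-5.5,-6.5],"turn": [-0.02,0,0],"grip": 0},
    {"xyz": [0,-5.5,-6.5],"turn": [-0.02,0,0],"grip": 0}
  ]
}}

```text
clock: 11.65
tcp_pos: [0.5213, 0.0662, 0.2245]
orientation: [-0.051, -0.635, 0.768, 0.062]
wrist_force: [-5.8, 1.3, 1.5]
finger_gap: 0.0084
grip_force: 40.1
```

```bash
python3 - <<'E'
from h import *
st()
s=env.get_state();q=s["orientation"];R0=Ro.from_quat([q[1],q[2],q[3],q[0]]);zt=R0.apply([0,0,1])
xv=np.array([.981,-.192,0]);H=np.array([.4658,.0771,.074])+xv*.264
g=s["tcp_pos"]-.018*zt;print('angle',np.degrees(np.arctan2(g[2]-.074,-(g-H)@xv)),'r',np.hypot(g[2]-.074,(g-H)@xv))
c=cam("scene");cv2.imwrite('pics/s3.png',cv2.resize(c["color"][80:280,150:400],(750,600)))
# amber plane fit for an independent angle
P=cloud(c);hsv=cv2.cvtColor(c["color"],cv2.COLOR_BGR2HSV)
m=(hsv[...,0]>8)&(hsv[...,0]<28)&(hsv[...,1]>130)&(P[...,0]>.5)&(P[...,0]<.76)&(P[...,1]>-.08)&(P[...,1]<.18)&(P[...,2]>.085)&(P[...,2]<.25)
X=P[m];X=X-np.median(X,0);n=np.linalg.svd(X,full_matrices=False)[2][2];print(m.sum(),n,np.degrees(np.arccos(abs(n[2]))))
E
```

```text
{'clock': 11.65, 'joint_pos': [-0.041, 0.353, 0.072, 1.45, 0.024, -1.424], 'tcp_pos': [0.521, 0.066, 0.225], 'orientation': [-0.051, -0.635, 0.768, 0.062], 'wrist_force': [-5.764, 1.346, 1.525], 'finger_gap': 0.008, 'grip_force': 40.11}
angle 39.46675295037352 r 0.26472573862231186
1142 [ 0.61075885 -0.12170882  0.78240692] 38.51851789754114
```

View pics/s3.png

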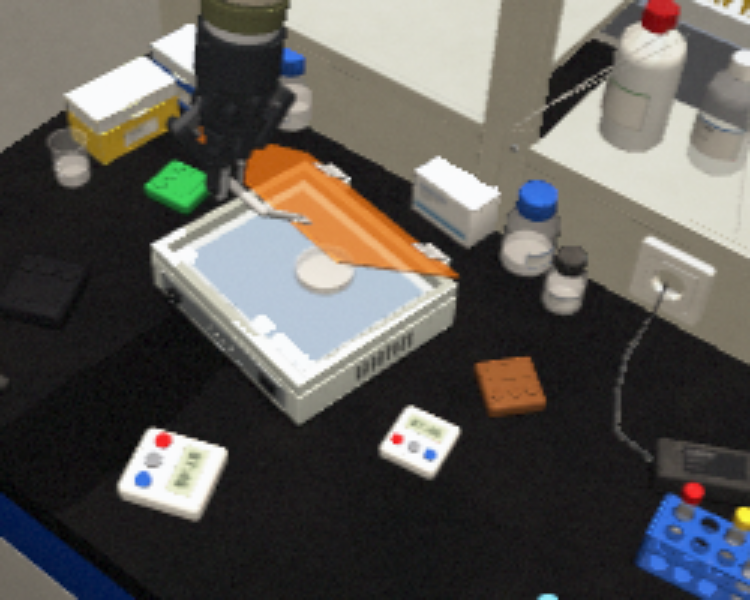

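The cover is held at about 39.5° (plane fit 38.5°) with the handle at (250,200). The dish (325,270) is in place and the timer (420,440) lies flat on the bench. I let it settle briefly, then hand in.

Emit:
{"name": "apply_moves", "arguments": {
  "rows": [
    {"xyz": [0,0,0],"turn": [0,0,0],"grip": 0},
    {"xyz": [0,0,0],"turn": [0,0,0],"grip": 0},
    {"xyz": [0,0,0],"turn": [0,0,0],"grip": 0},
    {"xyz": [0,0,0],"turn": [0,0,0],"grip": 0}
  ]
}}

```text
clock: 12.03
tcp_pos: [0.5214, 0.0661, 0.2245]
orientation: [-0.051, -0.635, 0.768, 0.062]
wrist_force: [-5.6, 0.9, 0.5]
finger_gap: 0.0085
grip_force: 40.1
```

```bash
python3 -c "
from h import *
st();print(ticket.hand_in())"
```

```text
{'clock': 12.033, 'joint_pos': [-0.041, 0.353, 0.072, 1.45, 0.024, -1.424], 'tcp_pos': [0.521, 0.066, 0.225], 'orientation': [-0.051, -0.635, 0.768, 0.062], 'wrist_force': [-5.57, 0.882, 0.545], 'finger_gap': 0.008, 'grip_force': 40.108}
the job is handed in; nothing more can be done
None
```

The job is handed in (no verdict came back): the timer lies display up on the bench to the right of the viewer, and the arm is holding the cover by its bar at about 39.5°, with the dish still in place.

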